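Index a flange blank and lock it with the sliding key

TASK

On the indexing fixture, turn the three-eared flange round by gently pushing on its ears, leaving it down on its spigot, until the yellow-edged notch in its rim faces the sliding key with the red post. Then push the key in by its post, by feel, until its sprung nose stands in the notch and bears on the notch's floor with a light load of about 8 N (6 to 12 N will do), and let go. Force nothing (keep any push under 20 N), and leave the other things on the bench where they are.

Things in the scene. Friction and masses are not known exactly. Their poses are not given: they have to be found in the camera images.
- fixture: Fixed indexing fixture (all sizes in mm); place and yaw vary. Origin on the bench under the spigot axis, z up. Dark base plate x -75..75, y -195..80, 12 thick; green pedestal (radius 33, top z 45) with steel spigot (radius 14, top z 66). On its -y side a green guide block with two yellow-topped cheeks (x -24..24, y -185..-97, top z 58.6) guides the key along the fixture's y axis.
- flange: Loose grey metal flange, 0.65-0.95 kg, 14 thick, on the pedestal (underside z 45), its bore round the spigot with 1 mm play. Turns without limit; an ear yields to 1-5 N and stays where left. Origin: underside centre; x axis through the notch. Rim radius 50; 3 round-ended ears 16 wide reach radius 74 at 60, 180, 300 deg from the notch; rim and ears overhang with 33 mm free below.
- notch (a point): Mouth of the notch: middle of its opening at the rim, on the flange's top face, 50 from the flange's axis. The notch is 15 wide with straight sides and a flat floor 28 from the axis; its two edges are painted yellow on top.
- mark (a point): Where the notch's mouth must come: a point on the fixture 50 from the spigot axis towards the key (fixture's -y), at the flange's top height (z 59).
- key: Sliding key: dark carriage (15 wide) with an upright red post, and a steel nose bar 12 wide, z 46..58, half round in front (radius 6), sprung in the carriage at about 5 N/mm. Slides to the fixture's +y, towards the spigot, up to 88; only the flange stops the nose. The carriage drags with about 4 N and stays put, so an added push of 4 N is lost. Origin: the fixture's, when fully out.
- key_post (a point): Centre of the top of the red post (16 diameter, z 58..98). Push its outer side towards the spigot. The nose's front is 44 to 68 ahead of it: the length is set anew each time and not measured. At the start the post is 148 to 152 from the spigot axis, the nose clear of the ears. If the notch is within 3 mm the nose turns the flange the rest; beyond that it jams at the rim.
- red_bin: Red plastic bin of offcuts, 160 x 230 x 95; origin under its centre. Leave alone.
- part_tray: Clear plastic tray with finished parts, 220 x 200 x 20; origin under its centre. Leave alone.
- wrench: Steel wrench lying on the bench, along its own x. Leave alone.
- brush: Bench brush lying along its own x. Leave alone.
- collar: Steel collar, 64 outside, 36 bore, 22 high; origin under its centre. Leave alone.
- rub_block: Red-brown rubbing block, 70 x 110 x 30; origin under its centre. Leave alone.
- spray_can: Spray can, 60 diameter, 150 high; origin under its centre. Leave alone.

How it is judged:
By the outcome, as a careful person would: the job done as asked, in the order asked, and still so for the second after the job is handed in, with the robot touching nothing.
It also fails if it takes over 67 s, if anything falls off the work surface, if the arm or the gripper's body presses on something with over 40 N, if the wrist force passes 120 N, or if a joint passes its speed limit or range.

ROBOT

A 6-joint arm with a two-finger parallel gripper is mounted at the origin on the work surface. World frame = base frame: x ahead of the robot, y to its left, z up, the work surface at z = 0. Lengths are in mm, angles in rad, forces in N, time in s.
With the tool pointing down it reaches from about 300 to 825 mm from the base axis. Payload 5.4 kg.
Tool frame: the origin (TCP) lies on the centre line of the jaws, within the pads' length; the fingertips stand 22 mm ahead of it and the grasp point (between the pads) lies 3 mm ahead of it; z points along the fingers, y is the line along which they close (so a half turn about z gives the same grasp; the last joint's range is limited). The gripper opens to 92 mm and grips with 3 to 60 N. Pads are 20 mm wide; open, the fingers measure 128 mm over their backs; the gripper's body (75 mm by 189 mm) begins 69 mm behind the grasp point.
Start: joints at [-1.328, 0.158, 1.597, -0, 1.386, -0.21], TCP at [251.529, -517.049, 236.601] pointing down, gripper open.
Joint ranges: [-2.91, 2.91], [-0.94, 2.29], [0.18, 2.7], [-1.29, 4.43], [0.17, 2.64], [-3, 3]. Speed limits (rad/s): [2.57, 2.57, 3.14, 3.14, 3.14, 3.14].

INTERFACE

Orientations are given as [roll, pitch, yaw] about the fixed x, y, z axes, in that order (R = Rz(yaw) Ry(pitch) Rx(roll)).
In Python, from workcell import robot, capture, workorder gives the robot as it stands.
- The arm moves only by the shell command python3 -m inch 'ROWS' [FORCE]. ROWS is JSON, one flat list of numbers, 5 for each row, row after row: the opening, from -1 (shut) to 1 (fully open), then the shift along the tool's x, y, z in m, then the turn about the tool's z in degrees. In form: [grip, tx, ty, tz, turn, grip, tx, ty, tz, turn, ...]. A call has 1 to 10 rows; each row is the pose to reach, as a shift and turn from the pose commanded when the call began, along the tool's axes at that moment; what a row does not reach only later rows make up. A row lasts 1/10 s, in which the tool goes at most 50 mm and 8.59 degrees, less where a joint would pass 70% of its speed; a pose out of reach is approached as far as the arm can. A call with a gripper value outside its range is refused whole. The fingers move at their own pace and stop on an object; FORCE is the grip in N (left out, the last holds). Time passes only in rows, so rows that repeat a pose let the fingers close. It gives the time, the measured TCP pose, the force, the opening and the grip force at its end, in the units of the state.
- robot.get_state(): the state, without advancing time (a new reading comes with each control period).
- capture(name): name is "scene" or "top"; returns a dict with "pixels" (420x560x3 uint8, red, green, blue), "range_z" (420x560 float32, mm along the optical axis (not along the pixel's ray), 0 where there is no reading), "vfov" (degrees; the focal length in pixels is half the picture's height over the tangent of half this angle, whatever the lens; pixels are square), "cx", "cy" (the principal point, pixels), "dist_coeffs" ([k1, k2, p1, p2, k3] as OpenCV has them; the pictures are not rectified), "origin" and "orientation" of the camera in the world. Camera axes: x right, y down, z forward; pixel columns grow to the right and rows downward; lengths in mm; the calibration is good to about 2 mm. A picture is of the moment at which its call begins.
- workorder.hand_in(): hands the job in; it is judged then, once.
The state is a dict: "clock": time; "qpos": joint angles; "qd": joint speeds; "joint_efforts": joint torques, N m; "ee_pos": TCP position; "tcp_rot": TCP orientation; "wrist_force": force on the tool from outside, world axes, zero at the start; "ft_torque": the same for the moment, N m; "finger_gap": opening from 0.0 (shut) to 1.0 (fully open); "finger_force": force on a finger pad.
Only numpy, scipy, OpenCV 4.12 (cv2) and the standard library are available. Lean on these libraries where they do the work, as an engineer would, in place of code of your own. Each camera call takes 0.05 s, during which the arm holds its last target. There are 200 camera calls.

## Working session

There is one attempt and no reset: what is moved stays moved. The work goes in short steps, Python scripts to look and compute and a shell command to move; the robot and the scene stay as the last step left them, time stands still between calls to the robot, and variables do not carry over. Pictures are saved under pics/ and viewed, at most 10 in all, crops included, and the job is handed in when it is done.

```bash
ls; mkdir -p pics; python3 - <<'E'
from workcell import robot,capture
import cv2,numpy as np
s=robot.get_state();print(s)
for n in("top","scene"):
    c=capture(n);cv2.imwrite(f"pics/{n}0.png",cv2.cvtColor(c["pixels"],cv2.COLOR_RGB2BGR))
    np.savez(f"{n}0.npz",**c);print({k:v for k,v in c.items() if k not in("pixels","range_z")})
E
```

```text
pics
{'clock': 0.0, 'qpos': array([-1.32810143e+00,  1.59048833e-01,  1.59820228e+00, -2.88909957e-05,
        1.38617684e+00, -2.10106554e-01]), 'qd': array([ 0.00075592, -0.00030773, -0.00071578, -0.00135142, -0.00044235,
        0.00055728]), 'joint_efforts': array([ 2.84619200e-04, -3.85572016e+01, -3.22107768e+01,  7.01928651e-02,
        3.79140023e-02, -1.52787838e-04]), 'ee_pos': array([ 251.38403762, -516.50203695,  235.63399576]), 'tcp_rot': array([-3.13979179e+00, -3.55012248e-04,  4.52806457e-01]), 'wrist_force': array([-0.33929167, -0.54773396,  0.1452944 ]), 'ft_torque': array([ 0.04432017, -0.01987841,  0.02500646]), 'finger_force': 0.0, 'finger_gap': 0.9989205224346934}
{'vfov': 50.87714692675368, 'cx': 276.70377985431105, 'cy': 213.76596613124357, 'dist_coeffs': array([-0.03933252,  0.        ,  0.        ,  0.        ,  0.        ]), 'origin': array([ 370.87660672,    6.64051492, 1293.43805063]), 'orientation': array([-2.99561748, -0.01026394, -1.57094088])}
{'vfov': 55.33168625256204, 'cx': 282.8649058540199, 'cy': 210.74276306825743, 'dist_coeffs': array([-0.0576515,  0.       ,  0.       ,  0.       ,  0.       ]), 'origin': array([1024.1772655 , -317.56963913,  989.29251818]), 'orientation': array([-2.57402518, -0.01131101,  1.00839535])}
```

View pics/top0.png

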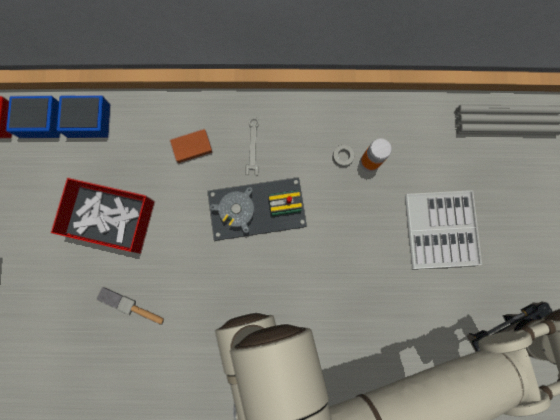

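View pics/scene0.png

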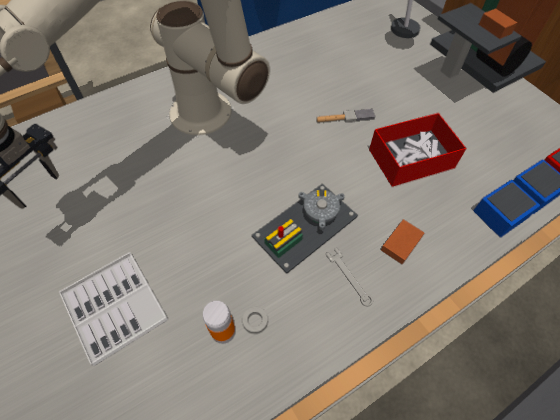

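The top view shows the fixture: spigot about (236,209), post about (290,200), notch's yellow edges about (228,218). The scene view agrees: spigot (322,204), post (282,231).

```bash
cat > h.py <<'E'
import numpy as np,cv2
from scipy.spatial.transform import Rotation as R
from workcell import robot,capture
def cam(c):
    h,w=c["range_z"].shape;f=h/2/np.tan(np.radians(float(c["vfov"]))/2)
    K=np.array([[f,0,c["cx"]],[0,f,c["cy"]],[0,0,1]],float)
    return K,R.from_euler("xyz",c["orientation"]).as_matrix()
def rays(c):
    K,M=cam(c);h,w=c["range_z"].shape
    uv=np.stack(np.meshgrid(np.arange(w),np.arange(h)),-1).reshape(-1,1,2).astype(float)
    n=cv2.undistortPoints(uv,K,np.array(c["dist_coeffs"],float)).reshape(h,w,2)
    return np.dstack([n,np.ones((h,w))])@M.T
def cloud(c): return c["origin"]+rays(c)*c["range_z"][...,None]
def atz(c,z):
    r=rays(c);return c["origin"]+r*((z-c["origin"][2])/r[...,2])[...,None]
def yellow(c):
    p=cv2.cvtColor(c["pixels"],cv2.COLOR_RGB2HSV);return (p[...,0]>20)&(p[...,0]<35)&(p[...,1]>150)&(p[...,2]>90)
def red(c):
    p=cv2.cvtColor(c["pixels"],cv2.COLOR_RGB2HSV);return ((p[...,0]<6)|(p[...,0]>174))&(p[...,1]>150)&(p[...,2]>60)
E
cat > m.py <<'E'
from h import *
import sys
def measure(c,tag):
    P=cloud(c)
    g=P[...,2]; near=(abs(P[...,0]-385)<170)&(abs(P[...,1]-60)<170)
    y=yellow(c);Y=atz(c,59)
    n,l,st,ce=cv2.connectedComponentsWithStats(y.astype(np.uint8))
    for i in range(1,n):
        if st[i,4]>=3:
            m=l==i;q=Y[m]
            if abs(q.mean(0)[0]-400)<250 and abs(q.mean(0)[1])<250:
                w,v=np.linalg.eigh(np.cov(q[:,:2].T));print(tag,"yel",st[i,4],ce[i].round(1),q.mean(0).round(1)[:2],"dir",np.degrees(np.arctan2(v[1,1],v[0,1])).round(1),np.median(g[m]).round(1))
    m=red(c)&(g>30)&(g<110);n,l,st,ce=cv2.connectedComponentsWithStats(m.astype(np.uint8))
    for i in range(1,n):
        if st[i,4]>=3:
            k=l==i;print(tag,"red",st[i,4],ce[i].round(1),P[k].mean(0).round(1),"z",P[k][:,2].min().round(),P[k][:,2].max().round())
if __name__=="__main__":
    for n in("top","scene"):
        c=dict(np.load(n+"0.npz"));measure(c,n)
        big=cv2.resize(c["pixels"][165:255,195:315] if n=="top" else c["pixels"][170:285,240:370],None,fx=5 if n=="top" else 4.5,fy=5 if n=="top" else 4.5,interpolation=cv2.INTER_CUBIC)
        cv2.imwrite(f"pics/{n}0crop.png",cv2.cvtColor(big,cv2.COLOR_RGB2BGR))
        P=cloud(c);u,v=(236,209) if n=="top" else (322,204)
        print("spig",P[v-2:v+3,u-2:u+3].reshape(-1,3).mean(0))
E
python3 m.py; cd pics; python3 -c "
import cv2,numpy as np
a=cv2.imread('top0crop.png');b=cv2.imread('scene0crop.png');print(a.shape,b.shape)"
```

```text
top yel 110 [283.7 195.6] [604.5 -25.9] dir 98.7 57.9
top yel 122 [285.8 206.6] [573.  -31.8] dir 98.8 58.2
top yel 15 [225.1 217.5] [541.4 139.6] dir 145.5 58.5
top yel 11 [230.6 221.7] [529.5 123.7] dir 148.9 58.3
top red 224 [  2.8 115. ] [848.2 806.9  54.2] z 31.0 71.0
top red 1295 [ 99.8 212.7] [553.5 491.2  70.2] z 30.0 101.0
top red 24 [288.8 199.6] [587.3 -39.2  90.5] z 71.0 99.0
spig [564.8081791  108.55425832  65.5726379 ]
scene yel 12 [317.5 192.5] [527.9 124. ] dir 144.9 61.7
scene yel 11 [324.5 192.7] [539.1 140.7] dir 141.9 60.5
scene yel 46 [287.5 223.2] [568.2  -3. ] dir 98.6 59.6
scene yel 126 [287.2 237.1] [604.  -26.7] dir 98.7 59.8
scene yel 54 [271.9 234.6] [576.2 -57.3] dir 99.6 60.2
scene red 2733 [417.3 145.7] [548.3 486.8  67.1] z 30.0 101.0
scene red 143 [553.2 160.1] [816.6 814.5  68.2] z 53.0 77.0
scene red 51 [280.3 231.3] [593.1 -41.6  87.6] z 63.0 103.0
spig [570.79590359 108.41429541  67.37922191]
(450, 600, 3) (518, 585, 3)
```

View pics/top0crop.png

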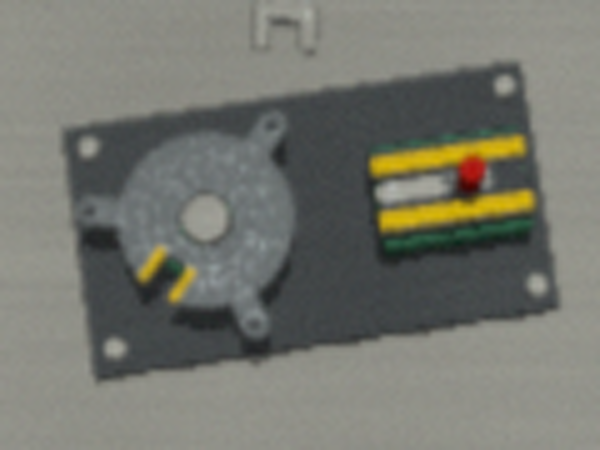

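View pics/scene0crop.png

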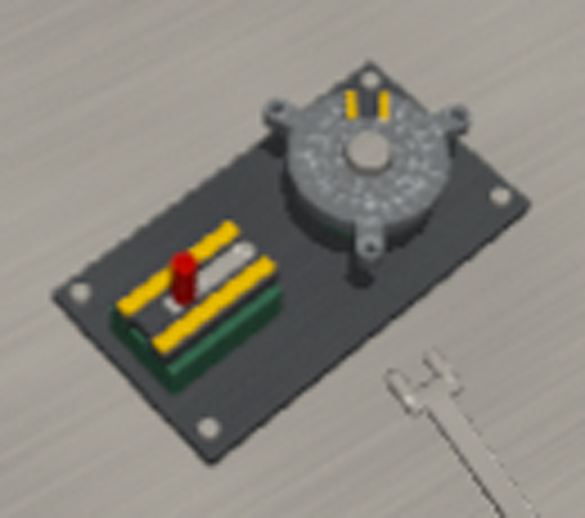

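Notch at about 146°, key at 278.7°, so turn the flange +132°. I'll straddle the ear at 86° loosely with the fingers and sweep it ccw to 218.7°, with the spigot at about (567.5,110.4).

```bash
cat > go.py <<'E'
# shift to world target: x y z yaw_deg
import sys,numpy as np
from workcell import robot
from scipy.spatial.transform import Rotation as R
def go(t,yaw):
    s=robot.get_state();M=R.from_euler("xyz",s["tcp_rot"])
    d=M.inv().apply(np.array(t)-s["ee_pos"]);y=np.degrees(s["tcp_rot"][2])
    print("shift m",(d/1000).round(4),"turn",round(((y-yaw+180)%360)-180,2),"t",s["clock"],"F",s["wrist_force"].round(2))
if __name__=="__main__":
    a=list(map(float,sys.argv[1:]));go(a[:3],a[3])
E
python3 -m inch '[1,0.59,-0.481,0.0,-60,1,0.59,-0.481,0.0,-60,1,0.59,-0.481,0.0,-60,1,0.59,-0.481,0.0,-60,1,0.59,-0.481,0.0,-60,1,0.59,-0.481,0.0,-60,1,0.59,-0.481,0.0,-60,0,0.59,-0.481,0.0,-60,0,0.59,-0.481,0.0,-60,0,0.59,-0.481,0.0,-60]' 10
python3 go.py 572 174 150 86
```

```text
clock: 1.1
ee_pos: [462.1, -61.3, 236.4]
tcp_rot: [3.142, 0.0, 1.5]
wrist_force: [1.4, -0.1, 0.2]
finger_gap: 0.76
finger_force: 0.0
shift m [0.2425 0.093  0.0864] turn -0.06 t 1.1 F [ 1.39 -0.07  0.18]
```

```bash
python3 -m inch '[0,0.242,0.093,0.05,0,0,0.242,0.093,0.05,0,0,0.242,0.093,0.05,0,0,0.242,0.093,0.05,0,0,0.242,0.093,0.05,0,0,0.242,0.093,0.086,0,0,0.242,0.093,0.086,0,0,0.242,0.093,0.086,0,0,0.242,0.093,0.086,0]'
python3 - <<'E'
from go import go
from h import *
go([572,174,62],86)
c=capture("scene");P=cloud(c)
cv2.imwrite("pics/s1.png",cv2.resize(cv2.cvtColor(c["pixels"][120:285,240:430],cv2.COLOR_RGB2BGR),None,fx=3.5,fy=3.5))
E
```

```text
clock: 2.0
ee_pos: [572.4, 170.5, 152.3]
tcp_rot: [3.139, -0.0, 1.499]
wrist_force: [0.6, -0.1, 0.4]
finger_gap: 0.503
finger_force: 0.0
shift m [ 0.0035 -0.0008  0.0903] turn -0.12 t 2.0 F [ 0.63 -0.09  0.37]
```

View pics/s1.png

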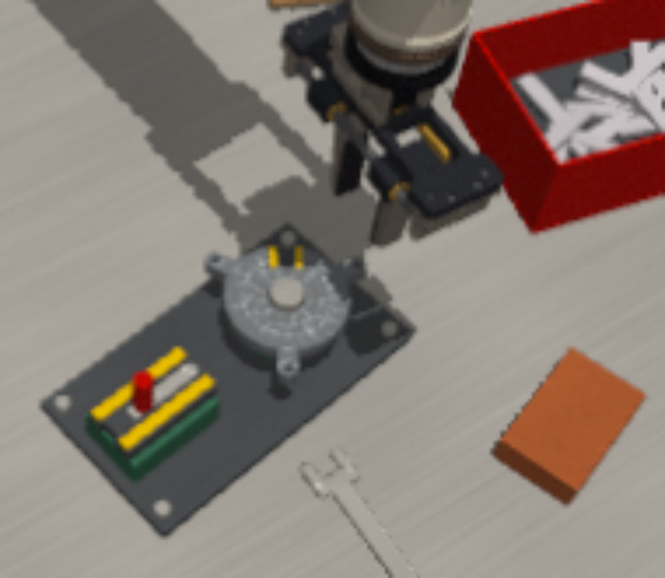

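The fingers hang either side of the ear (crop about (352,268)) and clear the bin. Going down.

```bash
python3 -m inch '[0,0,0,0.025,0,0,0,0,0.05,0,0,0,0,0.07,0,0,0,0,0.08,0,0,0,0,0.088,0,0,0,0,0.088,0,0,0,0,0.088,0]'
python3 go.py 572 174 62 86
```

```text
clock: 2.75
ee_pos: [572.5, 171.3, 63.8]
tcp_rot: [3.14, -0.0, 1.5]
wrist_force: [-0.1, 0.8, -0.1]
finger_gap: 0.5
finger_force: 0.0
shift m [ 0.0027 -0.0007  0.0018] turn -0.07 t 2.75 F [-0.13  0.78 -0.09]
```

```bash
python3 -m inch '[-0.2,0.004,0,0.001,0,-0.39,0.004,0,0.001,0,-0.39,0.004,0,0.001,0,-0.39,0.004,0,0.001,0,-0.39,0.004,0,0.001,0]' 5
python3 -m inch '[-0.39,0,-0.0011,0,-1,-0.39,0,-0.0022,0,-2,-0.39,-0.0001,-0.0034,0,-3,-0.39,-0.0002,-0.0045,0,-4,-0.39,-0.0002,-0.0057,0,-5,-0.39,-0.0004,-0.0068,0,-6,-0.39,-0.0005,-0.0079,0,-7,-0.39,-0.0006,-0.009,0,-8]'
python3 go.py 572 174 62 86
```

```text
clock: 3.25
ee_pos: [572.0, 175.4, 61.7]
tcp_rot: [3.142, 0.0, 1.5]
wrist_force: [1.0, 0.8, 0.6]
finger_gap: 0.306
finger_force: 0.0
clock: 4.05
ee_pos: [563.0, 175.3, 61.7]
tcp_rot: [3.141, 0.0, 1.641]
wrist_force: [1.1, 0.5, 0.2]
finger_gap: 0.305
finger_force: 0.5
shift m [-0.002   0.0089 -0.0003] turn 8.03 t 4.05 F [1.13 0.52 0.16]
```

```bash
python3 -m inch '[-0.39,-0.0001,-0.0034,0,-3,-0.39,-0.0004,-0.0068,0,-6,-0.39,-0.0008,-0.0102,0,-9,-0.39,-0.0014,-0.0135,0,-12,-0.39,-0.0022,-0.0168,0,-15,-0.39,-0.0032,-0.0201,0,-18,-0.39,-0.0043,-0.0233,0,-21,-0.39,-0.0056,-0.0264,0,-24,-0.39,-0.0071,-0.0295,0,-27,-0.39,-0.0087,-0.0325,0,-30]'
python3 -m inch '[-0.39,-0.0001,-0.0034,0,-3,-0.39,-0.0004,-0.0068,0,-6,-0.39,-0.0008,-0.0102,0,-9,-0.39,-0.0014,-0.0135,0,-12,-0.39,-0.0022,-0.0168,0,-15,-0.39,-0.0032,-0.0201,0,-18,-0.39,-0.0043,-0.0233,0,-21,-0.39,-0.0056,-0.0264,0,-24,-0.39,-0.0071,-0.0295,0,-27,-0.39,-0.0087,-0.0325,0,-30]'
python3 - <<'E'
import numpy as np
from workcell import robot
s=robot.get_state();d=s["ee_pos"][:2]-[567.5,110.4];print(np.hypot(*d),np.degrees(np.arctan2(d[1],d[0])),np.degrees(s["tcp_rot"][2]),s["qpos"][5],s["wrist_force"])
E
```

```text
clock: 5.05
ee_pos: [531.4, 164.5, 61.9]
tcp_rot: [3.141, 0.0, 2.166]
wrist_force: [1.8, 0.5, 1.1]
finger_gap: 0.304
finger_force: 0.6
clock: 6.05
ee_pos: [509.2, 139.4, 61.9]
tcp_rot: [3.141, 0.0, 2.69]
wrist_force: [0.9, 0.6, -0.3]
finger_gap: 0.308
finger_force: 0.7
65.1381213279152 153.57356244640295 154.10100819719463 -1.081486542093666 [ 0.92638894  0.64158204 -0.28649348]
```

```bash
python3 -m inch '[-0.39,-0.0001,-0.0034,0,-3,-0.39,-0.0004,-0.0068,0,-6,-0.39,-0.0008,-0.0102,0,-9,-0.39,-0.0014,-0.0135,0,-12,-0.39,-0.0022,-0.0168,0,-15,-0.39,-0.0032,-0.0201,0,-18,-0.39,-0.0043,-0.0233,0,-21,-0.39,-0.0056,-0.0264,0,-24,-0.39,-0.0071,-0.0295,0,-27,-0.39,-0.0087,-0.0325,0,-30]'
python3 -m inch '[-0.39,-0.0001,-0.0034,0,-3,-0.39,-0.0004,-0.0068,0,-6,-0.39,-0.0008,-0.0102,0,-9,-0.39,-0.0014,-0.0135,0,-12,-0.39,-0.0022,-0.0168,0,-15,-0.39,-0.0032,-0.0201,0,-18,-0.39,-0.0043,-0.0233,0,-21,-0.39,-0.0056,-0.0264,0,-24,-0.39,-0.0071,-0.0295,0,-27,-0.39,-0.0087,-0.0325,0,-30]'
python3 -m inch '[-0.39,0,-0.0023,0,-2,-0.39,-0.0001,-0.0034,0,-3,-0.39,-0.0002,-0.0045,0,-4,-0.39,-0.0002,-0.0057,0,-5,-0.39,-0.0003,-0.0064,0,-5.5,-0.39,-0.0003,-0.0064,0,-5.5]'
python3 - <<'E'
from h import *
from m import measure
s=robot.get_state();d=s["ee_pos"][:2]-[567.5,110.4];print(np.hypot(*d),np.degrees(np.arctan2(d[1],d[0])),np.degrees(s["tcp_rot"][2]),s["qpos"][5],s["wrist_force"])
for n in("top","scene"): measure(capture(n),n)
E
```

```text
clock: 7.05
ee_pos: [502.4, 106.5, 61.8]
tcp_rot: [3.141, -0.0, -3.07]
wrist_force: [0.7, 1.7, 0.6]
finger_gap: 0.309
finger_force: 0.9
clock: 8.05
ee_pos: [512.6, 74.7, 61.4]
tcp_rot: [3.14, -0.001, -2.546]
wrist_force: [-2.4, 0.9, 2.2]
finger_gap: 0.303
finger_force: 1.0
clock: 8.65
ee_pos: [517.1, 69.1, 61.4]
tcp_rot: [3.141, -0.0, -2.453]
wrist_force: [-2.1, 0.8, -0.1]
finger_gap: 0.304
finger_force: 0.9
65.14806456213576 -140.7049193489103 -140.54565055353282 -2.358287122726732 [-2.13134673  0.80160281 -0.09795342]
top yel 88 [287.  195.1] [606.1 -35.4] dir 98.5 58.2
top yel 73 [291.9 205.6] [575.7 -49.3] dir 98.6 57.2
top red 189 [  2.7 115.3] [847.3 807.1  54.4] z 31.0 73.0
top red 1035 [ 99.8 212.1] [554.7 489.7  74.2] z 30.0 100.0
top red 23 [288.7 199.5] [587.4 -39.   91.9] z 69.0 100.0
top red 7 [ 63.9 223.1] [527.  604.9  40.8] z 32.0 47.0
scene yel 13 [308.1 208.5] [558.7  70.8] dir 92.7 60.3
scene yel 13 [312.8 213.5] [579.   72.5] dir 89.8 60.5
scene yel 45 [287.4 223.3] [568.4  -3.4] dir 96.4 60.1
scene yel 124 [287.1 237.1] [603.9 -26.7] dir 98.7 59.8
scene yel 53 [271.8 234.6] [576.1 -57.2] dir 99.3 59.7
scene red 2735 [417.2 145.7] [548.2 486.6  66.9] z 30.0 101.0
scene red 140 [553.3 160.1] [816.5 815.   67.8] z 56.0 77.0
scene red 52 [280.3 231.3] [593.2 -41.6  87.6] z 62.0 102.0
```

```bash
python3 -m inch '[-0.39,0,-0.0011,0,-1,-0.39,0,-0.0023,0,-2,-0.39,-0.0001,-0.0034,0,-3,-0.39,-0.0002,-0.0045,0,-4,-0.39,-0.0002,-0.0057,0,-5,-0.39,-0.0004,-0.0068,0,-6,-0.39,-0.0004,-0.0072,0,-6.4,-0.39,-0.0004,-0.0072,0,-6.4]'
python3 - <<'E'
from h import *
s=robot.get_state();print(s["qpos"][5],s["wrist_force"])
c=capture("scene");Y=atz(c,59);y=yellow(c)
n,l,st,ce=cv2.connectedComponentsWithStats(y.astype(np.uint8))
q=[Y[l==i].mean(0)[:2] for i in range(1,n) if 5<=st[i,4]<30 and np.hypot(*(Y[l==i].mean(0)[:2]-[567.5,110.4]))<60]
m=np.mean(q,0);d=m-[567.5,110.4];print(q,m,np.hypot(*d),np.degrees(np.arctan2(d[1],d[0]))%360)
e=q[1]-q[0];print("perp",np.degrees(np.arctan2(e[1],e[0])))
E
```

```text
clock: 9.55
ee_pos: [522.3, 63.8, 61.7]
tcp_rot: [-3.141, 0.0, -2.341]
wrist_force: [-1.1, 0.7, -0.5]
finger_gap: 0.304
finger_force: 0.6
-2.479409588350395 [-1.11363043  0.67425727 -0.54719025]
[array([563.59551139,  71.52623628]), array([583.8092484 ,  73.09427184])] [573.7023799   72.31025406] 38.59142731519003 279.24863845604034
perp 4.435709170776085
```

```bash
python3 -m inch '[0,0,0.004,0,3,0,0,0.006,0,4,0,0,0.006,-0.02,4,0,0,0.006,-0.06,4,0,0,0.006,-0.1,4,0,-0.03,0.006,-0.13,4,-0.2,0.08,0.006,-0.13,4,-0.6,0.13,0.006,-0.13,4,-1,0.18,0.006,-0.13,4,-1,0.18,0.006,-0.13,4]'
python3 - <<'E'
from h import *
O=np.array([567.5,110.4])
for k in("top","scene"):
    c=capture(k);Y=atz(c,59);y=yellow(c)
    n,l,st,ce=cv2.connectedComponentsWithStats(y.astype(np.uint8))
    q=[Y[l==i].mean(0)[:2] for i in range(1,n) if 5<=st[i,4]<30 and np.hypot(*(Y[l==i].mean(0)[:2]-O))<60]
    m=np.mean(q,0);d=m-O;print(k,q,np.hypot(*d),np.degrees(np.arctan2(d[1],d[0]))%360)
    if k=="top": cv2.imwrite("pics/t2.png",cv2.resize(cv2.cvtColor(c["pixels"][165:255,195:315],cv2.COLOR_RGB2BGR),None,fx=5,fy=5,interpolation=2))
E
python3 go.py 594 -63 150 8.7
```

```text
clock: 10.6
ee_pos: [398.6, -54.9, 192.0]
tcp_rot: [-3.14, 0.0, -2.409]
wrist_force: [1.1, -0.8, 0.4]
finger_gap: 0.177
finger_force: 0.0
top [array([584.42258402,  73.27093907]), array([565.28542292,  69.89956931])] 39.50526368981706 280.7283328817818
scene [array([563.59551139,  71.52623628]), array([583.8092484 ,  73.09427184])] 38.59142731519003 279.24863845604034
shift m [-0.1436 -0.135   0.0416] turn -147.18 t 10.7 F [0.95 0.07 0.31]
```

View pics/t2.png

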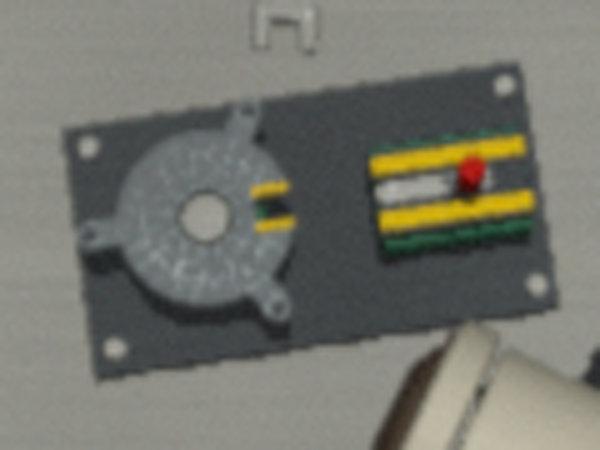

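The notch now faces the key (crop: notch (272,208), key line about (272,205)), within about 1.5 mm. Next: fingers shut, behind the post, pushing along world 98.7°.

```bash
python3 go.py 595.5 -73 150 98.7
```

```text
shift m [-0.1381 -0.1435  0.0416] turn 122.82 t 10.7 F [0.95 0.07 0.31]
```

```bash
python3 -m inch '[-1,-0.03,-0.03,0,123,-1,-0.06,-0.06,0,123,-1,-0.09,-0.09,0,123,-1,-0.12,-0.12,0,123,-1,-0.138,-0.143,0,123,-1,-0.138,-0.143,0,123,-1,-0.138,-0.143,0.02,123,-1,-0.138,-0.143,0.04,123,-1,-0.138,-0.143,0.04,123,-1,-0.138,-0.143,0.04,123]'
python3 go.py 595.5 -73 87 98.7
```

```text
clock: 11.7
ee_pos: [598.0, -67.5, 150.6]
tcp_rot: [-3.142, -0.001, 2.367]
wrist_force: [0.6, -0.6, -0.1]
finger_gap: 0.006
finger_force: 0.0
shift m [-0.0021 -0.0057  0.0636] turn 36.91 t 11.7 F [ 0.57 -0.57 -0.12]
```

```bash
python3 -m inch '[-1,-0.002,-0.006,0,8,-1,-0.002,-0.006,0,16,-1,-0.002,-0.006,0,24,-1,-0.002,-0.006,0,32,-1,-0.002,-0.006,0.01,37,-1,-0.002,-0.006,0.03,37,-1,-0.002,-0.006,0.05,37,-1,-0.002,-0.006,0.063,37,-1,-0.002,-0.006,0.063,37,-1,-0.002,-0.006,0.063,37]'
python3 - <<'E'
from h import *
s=robot.get_state();f=np.array([-.1513,.9885])
d=s["ee_pos"][:2]-[567.5,110.4];print("r",-d@f,"lat",d@[.9885,.1513],"push",-s["wrist_force"][:2]@f,s["ee_pos"],np.degrees(s["tcp_rot"]),s["wrist_force"])
E
```

```text
clock: 12.7
ee_pos: [595.5, -73.9, 89.0]
tcp_rot: [3.141, 0.0, 1.727]
wrist_force: [-0.4, -0.3, 0.4]
finger_gap: 0.004
finger_force: 0.0
r 186.40506289604204 lat -0.23440032468257688 push 0.23866884470904962 [595.47071168 -73.89245748  88.99687786] [1.79963089e+02 1.43979254e-02 9.89275759e+01] [-0.41975384 -0.30569307  0.44197034]
```

```bash
cat > st.py <<'E'
from workcell import robot
import numpy as np,sys
f=np.array([-.1513,.9885]);P=[]
for _ in range(1):
    s=robot.get_state();P.append(-s["wrist_force"][:2]@f)
d=s["ee_pos"][:2]-[567.5,110.4]
print("r %.2f lat %.2f push %.2f Fz %.1f t %.2f"%(-d@f,d@[.9885,.1513],P[0],s["wrist_force"][2],s["clock"]))
sys.exit(P[0]>float(sys.argv[1]) if len(sys.argv)>1 else 0)
E
python3 -m inch '[-1,0.006,0,0,0,-1,0.011,0,0,0,-1,0.014,0,0,0,-1,0.016,0,0,0,-1,0.018,0,0,0,-1,0.020,0,0,0,-1,0.022,0,0,0,-1,0.024,0,0,0,-1,0.026,0,0,0,-1,0.028,0,0,0]' >/dev/null; python3 st.py 9 && python3 -m inch '[-1,0.002,0,0,0,-1,0.004,0,0,0,-1,0.006,0,0,0,-1,0.008,0,0,0,-1,0.010,0,0,0,-1,0.012,0,0,0,-1,0.014,0,0,0,-1,0.016,0,0,0,-1,0.018,0,0,0,-1,0.019,0,0,0]' >/dev/null; python3 st.py
python3 - <<'E'
from h import *
c=capture("scene")
cv2.imwrite("pics/s3.png",cv2.resize(cv2.cvtColor(c["pixels"][170:285,240:370],cv2.COLOR_RGB2BGR),None,fx=5,fy=5,interpolation=2))
E
```

```text
r 158.61 lat -0.60 push 4.34 Fz 3.3 t 13.70
r 158.61 lat -0.60 push 4.34 Fz 3.3 t 13.70False
```

View pics/s3.png

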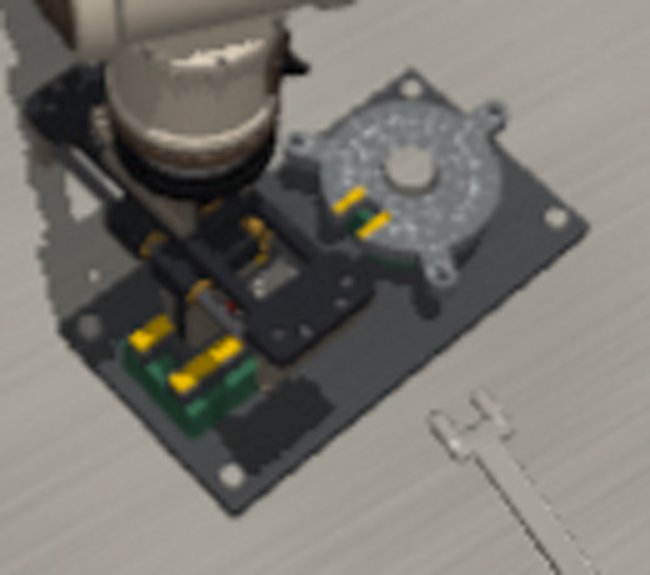

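The gripper is at the post (crop about (230,305)), and the notch still faces the key. Drag reads 4.3 N as expected.

```bash
sed -i 's/sys.exit(P\[0\]>/sys.exit(int(P[0]>/; s/ if len(sys.argv)>1 else 0)/) if len(sys.argv)>1 else 0)/' st.py
python3 -m inch '[-1,0.002,0,0,0,-1,0.004,0,0,0,-1,0.006,0,0,0,-1,0.008,0,0,0,-1,0.010,0,0,0,-1,0.012,0,0,0,-1,0.014,0,0,0,-1,0.016,0,0,0,-1,0.018,0,0,0,-1,0.019,0,0,0]' >/dev/null; python3 st.py 7 && 
python3 -m inch '[-1,0.001,0,0,0,-1,0.002,0,0,0]' >/dev/null; python3 st.py 7 && 
python3 -m inch '[-1,0.001,0,0,0,-1,0.002,0,0,0]' >/dev/null; python3 st.py 7 
python3 - <<'E'
from h import *
c=capture("top")
cv2.imwrite("pics/t4.png",cv2.resize(cv2.cvtColor(c["pixels"][165:255,195:315],cv2.COLOR_RGB2BGR),None,fx=5,fy=5,interpolation=2))
E
```

```text
r 139.26 lat -0.99 push 3.88 Fz 1.7 t 14.75
r 137.45 lat -1.04 push 3.15 Fz 1.1 t 14.95
r 135.44 lat -1.01 push 3.62 Fz 1.4 t 15.15
```

View pics/t4.png

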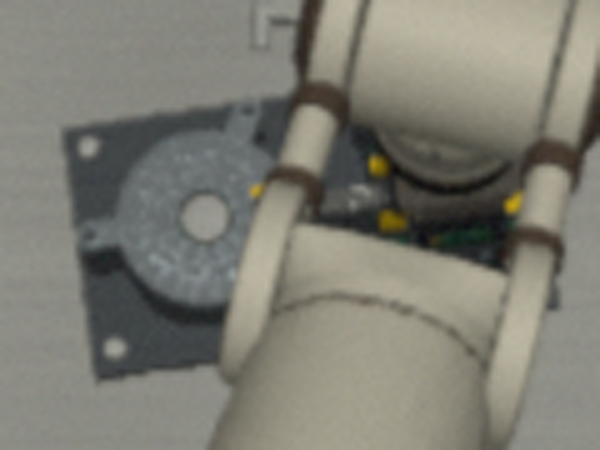

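The nose front shows at about (340,200), roughly 78 mm from the axis, so the rim should come after about 25 mm more.

```bash

python3 -m inch '[-1,0.0015,0,0,0,-1,0.003,0,0,0]' >/dev/null; python3 st.py 7 && 
python3 -m inch '[-1,0.0015,0,0,0,-1,0.003,0,0,0]' >/dev/null && python3 st.py 7 && 
python3 -m inch '[-1,0.0015,0,0,0,-1,0.003,0,0,0]' >/dev/null && python3 st.py 7 && 
python3 -m inch '[-1,0.0015,0,0,0,-1,0.003,0,0,0]' >/dev/null && python3 st.py 7 && 
python3 -m inch '[-1,0.001,0,0,0,-1,0.002,0,0,0]' >/dev/null && python3 st.py 7 && 
python3 -m inch '[-1,0.001,0,0,0,-1,0.002,0,0,0]' >/dev/null && python3 st.py 7 && 
python3 -m inch '[-1,0.001,0,0,0,-1,0.002,0,0,0]' >/dev/null && python3 st.py 7 && 
python3 -m inch '[-1,0.001,0,0,0,-1,0.002,0,0,0]' >/dev/null && python3 st.py 7 && 
python3 -m inch '[-1,0.0008,0,0,0,-1,0.0015,0,0,0]' >/dev/null && python3 st.py 7 && 
python3 -m inch '[-1,0.0008,0,0,0,-1,0.0015,0,0,0]' >/dev/null && python3 st.py 7 && 
python3 -m inch '[-1,0.0008,0,0,0,-1,0.0015,0,0,0]' >/dev/null && python3 st.py 7 && 
python3 -m inch '[-1,0.0008,0,0,0,-1,0.0015,0,0,0]' >/dev/null && python3 st.py 7
```

```text
r 132.44 lat -1.03 push 3.90 Fz 1.2 t 15.40
r 129.38 lat -1.01 push 4.52 Fz 1.0 t 15.60
r 126.38 lat -1.01 push 3.20 Fz 0.2 t 15.80
r 123.39 lat -1.00 push 4.07 Fz 0.5 t 16.00
r 121.37 lat -1.03 push 3.41 Fz 0.0 t 16.20
r 119.43 lat -1.02 push 3.76 Fz 1.0 t 16.40
r 117.44 lat -1.01 push 3.34 Fz 0.5 t 16.60
r 115.53 lat -1.01 push 4.63 Fz -0.1 t 16.80
r 114.09 lat -1.01 push 4.59 Fz 0.3 t 17.00
r 112.63 lat -1.01 push 4.37 Fz 0.8 t 17.20
r 111.12 lat -1.02 push 4.86 Fz -0.3 t 17.40
r 109.63 lat -0.99 push 4.85 Fz 0.9 t 17.60
```

```bash

python3 -m inch '[-1,0.0008,0,0,0,-1,0.0015,0,0,0]' >/dev/null; python3 st.py 7 && 
python3 -m inch '[-1,0.0008,0,0,0,-1,0.0015,0,0,0]' >/dev/null && python3 st.py 7 && 
python3 -m inch '[-1,0.0008,0,0,0,-1,0.0015,0,0,0]' >/dev/null && python3 st.py 7 && 
python3 -m inch '[-1,0.0008,0,0,0,-1,0.0015,0,0,0]' >/dev/null && python3 st.py 7 && 
python3 -m inch '[-1,0.0005,0,0,0,-1,0.001,0,0,0]' >/dev/null && python3 st.py 7 && 
python3 -m inch '[-1,0.0005,0,0,0,-1,0.001,0,0,0]' >/dev/null && python3 st.py 7 && 
python3 -m inch '[-1,0.0005,0,0,0,-1,0.001,0,0,0]' >/dev/null && python3 st.py 7 && 
python3 -m inch '[-1,0.0005,0,0,0,-1,0.001,0,0,0]' >/dev/null && python3 st.py 7 && 
python3 -m inch '[-1,0.0005,0,0,0,-1,0.001,0,0,0]' >/dev/null && python3 st.py 7 && 
python3 -m inch '[-1,0.0005,0,0,0,-1,0.001,0,0,0]' >/dev/null && python3 st.py 7 && 
python3 -m inch '[-1,0.0005,0,0,0,-1,0.001,0,0,0]' >/dev/null && python3 st.py 7 && 
python3 -m inch '[-1,0.0005,0,0,0,-1,0.001,0,0,0]' >/dev/null && python3 st.py 7
```

```text
r 108.12 lat -1.00 push 4.93 Fz 0.4 t 17.80
r 106.59 lat -1.02 push 4.79 Fz 1.2 t 18.00
r 105.11 lat -1.02 push 4.91 Fz 0.5 t 18.20
r 103.63 lat -1.01 push 5.12 Fz 0.5 t 18.40
r 102.63 lat -1.00 push 4.93 Fz 0.6 t 18.60
r 101.65 lat -1.02 push 5.14 Fz 0.1 t 18.80
r 100.66 lat -1.01 push 4.85 Fz 0.8 t 19.00
r 100.12 lat -1.01 push 7.50 Fz 0.4 t 19.20
```

Contact at r≈100.3; this fits the floor only (post-to-nose about 54). Now build the load up to about 12 N felt.

```bash

python3 -m inch '[-1,0,0,0,0,-1,0,0,0,0]' >/dev/null; python3 st.py 11 && 
python3 -m inch '[-1,0.0004,0,0,0,-1,0.0004,0,0,0,-1,0.0004,0,0,0]' >/dev/null && python3 st.py 11 && 
python3 -m inch '[-1,0.0004,0,0,0,-1,0.0004,0,0,0,-1,0.0004,0,0,0]' >/dev/null && python3 st.py 11
```

```text
r 100.12 lat -1.00 push 6.03 Fz -0.9 t 19.40
r 99.97 lat -0.99 push 7.55 Fz 0.7 t 19.70
r 99.77 lat -0.99 push 7.25 Fz -2.7 t 20.00
```

```bash

python3 -m inch '[-1,0.0004,0,0,0,-1,0.0004,0,0,0,-1,0.0004,0,0,0]' >/dev/null ; python3 st.py 11 && 
python3 -m inch '[-1,0.0004,0,0,0,-1,0.0004,0,0,0,-1,0.0004,0,0,0]' >/dev/null && python3 st.py 11 && 
python3 -m inch '[-1,0.0003,0,0,0,-1,0.0003,0,0,0,-1,0.0003,0,0,0]' >/dev/null && python3 st.py 11.2 &&
python3 -m inch '[-1,0.0003,0,0,0,-1,0.0003,0,0,0,-1,0.0003,0,0,0]' >/dev/null && python3 st.py 11.2; python3 -m inch '[-1,0,0,0,0]' >/dev/null ; python3 st.py; python3 -m inch '[-1,0,0,0,0]' >/dev/null ; python3 st.py;python3 -m inch '[-1,0,0,0,0]' >/dev/null ; python3 st.py
```

```text
r 99.47 lat -1.00 push 8.28 Fz -0.9 t 20.30
r 99.28 lat -0.99 push 8.86 Fz 0.2 t 20.60
r 99.15 lat -0.98 push 9.19 Fz -1.5 t 20.90
r 99.00 lat -0.98 push 9.60 Fz -0.7 t 21.20
r 99.01 lat -1.01 push 9.65 Fz -0.5 t 21.30
r 98.98 lat -1.01 push 10.51 Fz -1.4 t 21.40
r 98.98 lat -0.99 push 9.10 Fz -1.2 t 21.50
```

```bash

python3 -m inch '[-1,0.0004,0,0,0,-1,0.0004,0,0,0,-1,0.0004,0,0,0]' >/dev/null ; python3 st.py 12 && 
python3 -m inch '[-1,0.0003,0,0,0,-1,0.0003,0,0,0,-1,0.0003,0,0,0]' >/dev/null && python3 st.py 12; python3 -m inch '[-1,0,0,0,0]' >/dev/null ; python3 st.py; python3 -m inch '[-1,0,0,0,0]' >/dev/null ; python3 st.py;python3 -m inch '[-1,0,0,0,0]' >/dev/null ; python3 st.py;python3 -m inch '[-1,0,0,0,0]' >/dev/null ; python3 st.py
```

```text
r 98.77 lat -0.99 push 9.67 Fz -1.2 t 21.80
r 98.61 lat -0.99 push 10.20 Fz -0.5 t 22.10
r 98.60 lat -1.02 push 11.00 Fz -1.6 t 22.20
r 98.65 lat -0.96 push 11.41 Fz -1.5 t 22.30
r 98.60 lat -1.00 push 10.71 Fz -1.3 t 22.40
r 98.63 lat -1.00 push 11.14 Fz -1.1 t 22.50
```

```bash

python3 -m inch '[-1,0.0005,0,0,0,-1,0.0005,0,0,0,-1,0.0005,0,0,0]' >/dev/null ; python3 st.py; python3 -m inch '[-1,0,0,0,0]' >/dev/null ; python3 st.py; python3 -m inch '[-1,0,0,0,0]' >/dev/null ; python3 st.py;python3 -m inch '[-1,0,0,0,0]' >/dev/null ; python3 st.py;python3 -m inch '[-1,0,0,0,0]' >/dev/null ; python3 st.py
```

```text
r 98.26 lat -1.02 push 11.42 Fz -1.1 t 22.80
r 98.27 lat -1.02 push 11.09 Fz -1.2 t 22.90
r 98.28 lat -0.99 push 11.96 Fz -0.5 t 23.00
r 98.29 lat -0.98 push 11.96 Fz -1.7 t 23.10
r 98.27 lat -0.98 push 11.25 Fz -0.4 t 23.20
```

```bash

python3 -m inch '[-1,-0.002,0,0,0,-1,-0.005,0,0,0,-1,-0.008,0,0,0,-1,-0.008,0,0,0,-1,-0.008,0,0,0]' >/dev/null ; python3 st.py; python3 -m inch '[-1,0,0,0,0]' >/dev/null ; python3 st.py; python3 -m inch '[-1,0,0,0,0]' >/dev/null ; python3 st.py;python3 -m inch '[-1,0,0,0,0]' >/dev/null ; python3 st.py;python3 -m inch '[-1,0,0,0,0]' >/dev/null ; python3 st.py
```

```text
r 103.53 lat -1.73 push 0.40 Fz -0.6 t 23.70
r 103.68 lat -1.44 push -0.10 Fz 0.6 t 23.80
r 103.83 lat -1.27 push -0.22 Fz -0.5 t 23.90
r 103.94 lat -1.16 push 0.14 Fz -0.1 t 24.00
r 104.07 lat -1.10 push -0.53 Fz 0.4 t 24.10
```

```bash

python3 -m inch '[-1,0.002,0,0,0,-1,0.004,0,0,0,-1,0.004,0,0,0]' >/dev/null ; python3 st.py 2 && python3 -m inch '[-1,0.001,0,0,0,-1,0.001,0,0,0]' >/dev/null && python3 st.py 2 && python3 -m inch '[-1,0.0005,0,0,0,-1,0.0005,0,0,0]' >/dev/null && python3 st.py 2 && python3 -m inch '[-1,0.0005,0,0,0,-1,0.0005,0,0,0]' >/dev/null && python3 st.py 2 && python3 -m inch '[-1,0.0005,0,0,0,-1,0.0005,0,0,0]' >/dev/null && python3 st.py 2 && python3 -m inch '[-1,0.0005,0,0,0,-1,0.0005,0,0,0]' >/dev/null && python3 st.py 2 && python3 -m inch '[-1,0.0005,0,0,0,-1,0.0005,0,0,0]' >/dev/null && python3 st.py 2 && python3 -m inch '[-1,0.0005,0,0,0,-1,0.0005,0,0,0]' >/dev/null && python3 st.py 2
```

```text
r 99.82 lat -1.16 push -0.48 Fz 0.5 t 24.40
r 99.40 lat -1.11 push 2.68 Fz -0.0 t 24.60
```

```bash

python3 -m inch '[-1,0.0004,0,0,0,-1,0.0004,0,0,0,-1,0.0004,0,0,0]' >/dev/null ; python3 st.py 11.5 && python3 -m inch '[-1,0.0004,0,0,0,-1,0.0004,0,0,0,-1,0.0004,0,0,0]' >/dev/null && python3 st.py 11.5 && python3 -m inch '[-1,0.0004,0,0,0,-1,0.0004,0,0,0,-1,0.0004,0,0,0]' >/dev/null && python3 st.py 11.5 && python3 -m inch '[-1,0.0004,0,0,0,-1,0.0004,0,0,0,-1,0.0004,0,0,0]' >/dev/null && python3 st.py 11.5 && python3 -m inch '[-1,0.0004,0,0,0,-1,0.0004,0,0,0,-1,0.0004,0,0,0]' >/dev/null && python3 st.py 11.5 && python3 -m inch '[-1,0.0003,0,0,0,-1,0.0003,0,0,0,-1,0.0003,0,0,0]' >/dev/null && python3 st.py 11.5; python3 -m inch '[-1,0,0,0,0,-1,0,0,0,0]' >/dev/null ; python3 st.py; python3 -m inch '[-1,0,0,0,0]' >/dev/null ; python3 st.py;python3 -m inch '[-1,0,0,0,0]' >/dev/null ; python3 st.py
```

```text
r 99.33 lat -1.12 push 5.01 Fz -0.8 t 24.90
r 99.32 lat -1.11 push 6.05 Fz -1.4 t 25.20
r 99.20 lat -1.10 push 8.04 Fz -1.4 t 25.50
r 99.03 lat -1.08 push 8.25 Fz -0.9 t 25.80
r 98.82 lat -1.09 push 8.17 Fz -2.0 t 26.10
r 98.70 lat -1.11 push 8.71 Fz -2.4 t 26.40
r 98.73 lat -1.09 push 8.88 Fz -1.6 t 26.60
r 98.72 lat -1.11 push 10.00 Fz -0.5 t 26.70
r 98.72 lat -1.10 push 9.61 Fz -2.1 t 26.80
```

Re-loading broke away at about 8 N, so some load was lost on release. I'll load a bit higher, release, and compare.

```bash

python3 -m inch '[-1,0.0006,0,0,0,-1,0.0006,0,0,0,-1,0.0006,0,0,0]' >/dev/null ; python3 st.py 13 && python3 -m inch '[-1,0.0006,0,0,0,-1,0.0006,0,0,0,-1,0.0006,0,0,0]' >/dev/null && python3 st.py 13 && python3 -m inch '[-1,0.0006,0,0,0,-1,0.0006,0,0,0,-1,0.0006,0,0,0]' >/dev/null && python3 st.py 13 && python3 -m inch '[-1,0.0005,0,0,0,-1,0.0005,0,0,0,-1,0.0005,0,0,0]' >/dev/null && python3 st.py 13; python3 -m inch '[-1,0,0,0,0,-1,0,0,0,0]' >/dev/null ; python3 st.py; python3 -m inch '[-1,0,0,0,0]' >/dev/null ; python3 st.py;python3 -m inch '[-1,0,0,0,0]' >/dev/null ; python3 st.py
```

```text
r 98.40 lat -1.07 push 10.51 Fz -1.8 t 27.10
r 98.11 lat -1.12 push 11.00 Fz -2.4 t 27.40
r 97.84 lat -1.09 push 12.22 Fz -2.2 t 27.70
r 97.64 lat -1.09 push 13.51 Fz -1.3 t 28.00
r 97.63 lat -1.08 push 13.48 Fz -2.6 t 28.20
r 97.62 lat -1.08 push 14.18 Fz -2.3 t 28.30
r 97.60 lat -1.11 push 12.84 Fz -1.9 t 28.40
```

```bash

for a in 1; do python3 -m inch '[-1,-0.0006,0,0,0,-1,-0.0006,0,0,0]' >/dev/null ; python3 st.py; python3 -m inch '[-1,-0.0006,0,0,0,-1,-0.0006,0,0,0]' >/dev/null ; python3 st.py; python3 -m inch '[-1,-0.0006,0,0,0,-1,-0.0006,0,0,0]' >/dev/null ; python3 st.py; python3 -m inch '[-1,-0.0006,0,0,0,-1,-0.0006,0,0,0]' >/dev/null ; python3 st.py; python3 -m inch '[-1,-0.0006,0,0,0,-1,-0.0006,0,0,0]' >/dev/null ; python3 st.py; python3 -m inch '[-1,-0.0006,0,0,0,-1,-0.0006,0,0,0]' >/dev/null ; python3 st.py; done
```

```text
r 97.66 lat -1.09 push 11.09 Fz -1.8 t 28.60
r 97.71 lat -1.11 push 9.45 Fz -1.3 t 28.80
r 97.74 lat -1.10 push 7.84 Fz -1.3 t 29.00
r 97.95 lat -1.10 push 5.36 Fz -0.8 t 29.20
r 98.21 lat -1.11 push 6.72 Fz -0.7 t 29.40
r 98.38 lat -1.14 push 4.89 Fz -1.2 t 29.60
```

```bash

python3 -m inch '[-1,0,0,0,0,-1,0,0,0,0]' >/dev/null ; python3 st.py; python3 -m inch '[-1,-0.0006,0,0,0,-1,-0.0006,0,0,0]' >/dev/null ; python3 st.py; python3 -m inch '[-1,-0.0006,0,0,0,-1,-0.0006,0,0,0]' >/dev/null ; python3 st.py; python3 -m inch '[-1,-0.0006,0,0,0,-1,-0.0006,0,0,0]' >/dev/null ; python3 st.py; python3 -m inch '[-1,-0.0006,0,0,0,-1,-0.0006,0,0,0]' >/dev/null ; python3 st.py; python3 -m inch '[-1,-0.0006,0,0,0,-1,-0.0006,0,0,0]' >/dev/null ; python3 st.py; python3 -m inch '[-1,-0.0006,0,0,0,-1,-0.0006,0,0,0]' >/dev/null ; python3 st.py;  python3 -m inch '[-1,-0.0006,0,0,0,-1,-0.0006,0,0,0]' >/dev/null ; python3 st.py; python3 -m inch '[-1,-0.003,0,0,0,-1,-0.003,0,0,0,-1,-0.003,0,0,0,-1,-0.003,0,0,0]' >/dev/null ; python3 st.py
```

```text
r 98.39 lat -1.10 push 5.09 Fz -0.4 t 29.80
r 98.59 lat -1.10 push 3.48 Fz 0.1 t 30.00
r 98.93 lat -1.13 push 2.11 Fz -0.3 t 30.20
r 99.37 lat -1.15 push -0.79 Fz -0.0 t 30.40
r 100.28 lat -1.18 push -0.07 Fz -0.1 t 30.60
r 101.11 lat -1.13 push -0.29 Fz -0.6 t 30.80
r 101.78 lat -1.10 push 0.28 Fz 0.2 t 31.00
r 102.40 lat -1.11 push 0.06 Fz 0.3 t 31.20
r 105.33 lat -1.11 push 0.31 Fz -0.4 t 31.60
```

The carriage follows the tool back during a slow release (contact lost at r≈99.35 either time), so about half the load goes. I'll reload, release abruptly this time, and re-check the breakaway.

```bash

python3 -m inch '[-1,0.002,0,0,0,-1,0.004,0,0,0,-1,0.0055,0,0,0]' >/dev/null ; python3 st.py 13 && python3 -m inch '[-1,0.0006,0,0,0,-1,0.0006,0,0,0]' >/dev/null && python3 st.py 13 && python3 -m inch '[-1,0.0006,0,0,0,-1,0.0006,0,0,0]' >/dev/null && python3 st.py 13 && python3 -m inch '[-1,0.0006,0,0,0,-1,0.0006,0,0,0]' >/dev/null && python3 st.py 13 && python3 -m inch '[-1,0.0006,0,0,0,-1,0.0006,0,0,0]' >/dev/null && python3 st.py 13 && python3 -m inch '[-1,0.0006,0,0,0,-1,0.0006,0,0,0]' >/dev/null && python3 st.py 13 && python3 -m inch '[-1,0.0006,0,0,0,-1,0.0006,0,0,0]' >/dev/null && python3 st.py 13 && python3 -m inch '[-1,0.0006,0,0,0,-1,0.0006,0,0,0]' >/dev/null && python3 st.py 13
```

```text
r 99.50 lat -1.16 push -0.78 Fz -0.1 t 31.90
r 99.29 lat -1.14 push 1.61 Fz 0.1 t 32.10
r 99.20 lat -1.14 push 3.89 Fz -0.3 t 32.30
r 99.15 lat -1.13 push 6.67 Fz -1.2 t 32.50
r 99.00 lat -1.13 push 7.55 Fz -1.0 t 32.70
r 98.73 lat -1.11 push 9.57 Fz -2.7 t 32.90
r 98.45 lat -1.11 push 9.38 Fz -1.2 t 33.10
r 98.19 lat -1.10 push 10.36 Fz -1.1 t 33.30
```

```bash

python3 -m inch '[-1,0.0006,0,0,0,-1,0.0006,0,0,0]' >/dev/null ; python3 st.py 12.8 && python3 -m inch '[-1,0.0006,0,0,0,-1,0.0006,0,0,0]' >/dev/null && python3 st.py 12.8 && python3 -m inch '[-1,0.0005,0,0,0,-1,0.0005,0,0,0]' >/dev/null && python3 st.py 12.8 && python3 -m inch '[-1,0.0004,0,0,0,-1,0.0004,0,0,0]' >/dev/null && python3 st.py 12.8; python3 -m inch '[-1,0,0,0,0]' >/dev/null ; python3 st.py
python3 -m inch '[-1,-0.05,0,0,0,-1,-0.03,0,0,0,-1,-0.012,0,0,0,-1,-0.008,0,0,0,-1,-0.008,0,0,0,-1,-0.008,0,0,0]' >/dev/null ; python3 st.py
```

```text
r 97.90 lat -1.10 push 12.10 Fz -1.7 t 33.50
r 97.64 lat -1.10 push 13.44 Fz -2.0 t 33.70
r 97.63 lat -1.14 push 13.16 Fz -1.5 t 33.80
r 101.41 lat -1.07 push -0.25 Fz 0.0 t 34.40
```

```bash

python3 -m inch '[-1,0.001,0,0,0,-1,0.001,0,0,0]' >/dev/null ; python3 st.py 2 && python3 -m inch '[-1,0.001,0,0,0,-1,0.001,0,0,0]' >/dev/null && python3 st.py 2 && python3 -m inch '[-1,0.001,0,0,0,-1,0.001,0,0,0]' >/dev/null && python3 st.py 2 && python3 -m inch '[-1,0.001,0,0,0,-1,0.001,0,0,0]' >/dev/null && python3 st.py 2 && python3 -m inch '[-1,0.001,0,0,0,-1,0.001,0,0,0]' >/dev/null && python3 st.py 2 && python3 -m inch '[-1,0.001,0,0,0,-1,0.001,0,0,0]' >/dev/null && python3 st.py 2 && python3 -m inch '[-1,0.001,0,0,0,-1,0.001,0,0,0]' >/dev/null && python3 st.py 2
```

```text
r 101.24 lat -1.08 push 0.08 Fz 0.0 t 34.60
r 100.40 lat -1.13 push -0.81 Fz -0.5 t 34.80
r 99.68 lat -1.11 push 2.21 Fz -0.7 t 35.00
```

Onset at 99.68 again: backing away lets the carriage follow. Next try: load it, then let go by lifting the fingers straight up off the post, so there is no backward motion while in contact.

```bash

python3 -m inch '[-1,0.0008,0,0,0,-1,0.0008,0,0,0]' >/dev/null ; python3 st.py 12 && python3 -m inch '[-1,0.0008,0,0,0,-1,0.0008,0,0,0]' >/dev/null && python3 st.py 12 && python3 -m inch '[-1,0.0008,0,0,0,-1,0.0008,0,0,0]' >/dev/null && python3 st.py 12 && python3 -m inch '[-1,0.0006,0,0,0,-1,0.0006,0,0,0]' >/dev/null && python3 st.py 12 && python3 -m inch '[-1,0.0006,0,0,0,-1,0.0006,0,0,0]' >/dev/null && python3 st.py 12 && python3 -m inch '[-1,0.0006,0,0,0,-1,0.0006,0,0,0]' >/dev/null && python3 st.py 12 && python3 -m inch '[-1,0.0006,0,0,0,-1,0.0006,0,0,0]' >/dev/null && python3 st.py 12 &&  python3 -m inch '[-1,0.0005,0,0,0,-1,0.0005,0,0,0]' >/dev/null && python3 st.py 12
```

```text
r 99.54 lat -1.08 push 5.02 Fz -1.1 t 35.20
r 99.14 lat -1.10 push 6.65 Fz -0.9 t 35.40
r 98.78 lat -1.08 push 7.88 Fz -1.6 t 35.60
r 98.56 lat -1.07 push 8.60 Fz -1.5 t 35.80
r 98.29 lat -1.08 push 10.29 Fz -2.3 t 36.00
r 98.01 lat -1.09 push 11.18 Fz -2.0 t 36.20
r 97.73 lat -1.07 push 12.41 Fz -2.6 t 36.40
```

```bash

python3 -m inch '[-1,0,0,-0.003,0,-1,0,0,-0.008,0,-1,0,0,-0.014,0]' >/dev/null; python3 st.py;python3 -m inch '[-1,0,0,-0.006,0,-1,0,0,-0.012,0]' >/dev/null;python3 st.py; python3 -m inch '[-1,0,0,-0.01,0,-1,0,0,-0.025,0,-1,-0.008,0,-0.025,0,-1,-0.012,0,-0.025,0]';python3 st.py
```

```text
r 97.53 lat -2.47 push 12.13 Fz -9.0 t 36.70
r 97.27 lat -2.36 push 10.86 Fz -8.0 t 36.90
clock: 37.3
ee_pos: [583.2, 4.5, 140.4]
tcp_rot: [3.14, 0.0, 1.726]
wrist_force: [0.5, -0.4, 0.4]
finger_gap: 0.008
finger_force: 0.0
r 107.03 lat -0.50 push 0.44 Fz 0.4 t 37.30
```

```bash

python3 -m inch '[-1,0,0,0.02,0,-1,0,0,0.04,0,-1,0,0,0.051,0,-1,0.002,0,0.051,0,-1,0.004,0,0.051,0,-1,0.006,0,0.051,0,-1,0.007,0,0.051,0]' ; python3 st.py 2 && python3 -m inch '[-1,0.0008,0,0,0,-1,0.0008,0,0,0]' >/dev/null && python3 st.py 2 && python3 -m inch '[-1,0.0008,0,0,0,-1,0.0008,0,0,0]' >/dev/null && python3 st.py 2 && python3 -m inch '[-1,0.0008,0,0,0,-1,0.0008,0,0,0]' >/dev/null && python3 st.py 2
```

```text
clock: 38.0
ee_pos: [582.2, 11.8, 89.7]
tcp_rot: [3.14, 0.001, 1.727]
wrist_force: [0.3, -2.2, 1.1]
finger_gap: 0.005
finger_force: 1.5
r 99.66 lat -0.33 push 2.17 Fz 1.1 t 38.00
```

Contact is again at 99.66, so the carriage slid back on its own after an abrupt release. I'll check the geometry visually before deciding.

```bash

python3 -m inch '[-1,-0.004,0,0,0,-1,-0.01,0,-0.01,0,-1,-0.04,-0.02,-0.05,0,-1,-0.08,-0.06,-0.06,0,-1,-0.12,-0.1,-0.06,0,-1,-0.16,-0.14,-0.06,0,-1,-0.18,-0.17,-0.06,0]' 
python3 - <<'E'
from h import *
im=[]
for k,(a,b,x,y) in {"scene":(165,255,250,360),"top":(165,255,200,310)}.items():
    c=capture(k);Y=atz(c,59);yy=yellow(c);O=np.array([567.5,110.4])
    n,l,st,ce=cv2.connectedComponentsWithStats(yy.astype(np.uint8))
    q=[Y[l==i].mean(0)[:2] for i in range(1,n) if 5<=st[i,4]<30 and np.hypot(*(Y[l==i].mean(0)[:2]-O))<60]
    m=np.mean(q,0);d=m-O;print(k,q,np.hypot(*d),np.degrees(np.arctan2(d[1],d[0]))%360)
    im.append(cv2.resize(c["pixels"][a:b,x:y],(580,290 if 0 else 475),interpolation=2)[:, :])
    P=cloud(c);r=red(c)&(P[...,2]>85)&(P[...,2]<110);r&=np.hypot(P[...,0]-580,P[...,1]-30)<40
    print("post",P[r].mean(0))
i=np.hstack([cv2.resize(j,(400,330),interpolation=2) for j in im])
cv2.imwrite("pics/v9.png",cv2.cvtColor(i,cv2.COLOR_RGB2BGR))
E
```

```text
clock: 38.7
ee_pos: [446.9, -188.0, 150.1]
tcp_rot: [3.14, 0.002, 1.726]
wrist_force: [0.4, -1.8, 0.6]
finger_gap: 0.004
finger_force: 0.0
scene [array([562.81185661,  72.70267127]), array([583.30573624,  76.10590142])] 36.42240545453525 278.77880422382896
post [580.82736004  28.28050531  96.22885762]
top [array([584.4202737 ,  74.81688877]), array([564.10867827,  70.19236965])] 38.494379621179434 280.12092868117935
post [579.23937754  30.15241174  96.18262199]
```

View pics/v9.png

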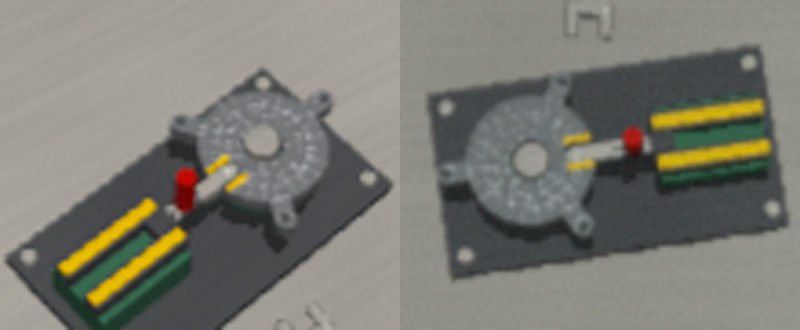

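Both views show the nose in the notch on its floor (left (230,172), right (570,152)), with the notch at about 279°. I'll reload to the target, dwell, then release very slowly.

```bash
python3 go.py 583.6 4.5 150 98.9
python3 -m inch '[-1,0.05,0.03,0,0,-1,0.09,0.07,0,0,-1,0.13,0.11,0,0,-1,0.169,0.14,0,0,-1,0.169,0.165,0,0,-1,0.169,0.165,0,0]' ; python3 go.py 583.6 4.5 89 98.9;python3 st.py
```

```text
shift m [ 0.1719  0.166  -0.0008] turn -0.39 t 38.8 F [-0.05  0.31 -0.  ]
clock: 39.4
ee_pos: [587.5, 10.3, 148.9]
tcp_rot: [3.139, -0.0, 1.731]
wrist_force: [-1.1, -0.1, 0.3]
finger_gap: 0.008
finger_force: 0.0
shift m [-0.0051 -0.0049  0.0599] turn 0.26 t 39.4 F [-1.05 -0.13  0.26]
r 102.00 lat 4.64 push -0.03 Fz 0.3 t 39.40
```

```bash
python3 -m inch '[-1,-0.003,-0.004,0,0,-1,-0.003,-0.004,0.02,0,-1,-0.003,-0.004,0.045,0,-1,-0.003,-0.004,0.06,0,-1,-0.003,-0.004,0.06,0,-1,-0.002,-0.004,0.06,0]' >/dev/null; python3 st.py 2 && python3 -m inch '[-1,0.001,0,0,0,-1,0.002,0,0,0]' >/dev/null && python3 st.py 2 && python3 -m inch '[-1,0.001,0,0,0,-1,0.001,0,0,0]' >/dev/null && python3 st.py 2 && python3 -m inch '[-1,0.001,0,0,0,-1,0.001,0,0,0]' >/dev/null && python3 st.py 2 && python3 -m inch '[-1,0.001,0,0,0,-1,0.001,0,0,0]' >/dev/null && python3 st.py 2
```

```text
r 107.54 lat -3.00 push -0.56 Fz 0.1 t 40.00
r 105.25 lat -2.06 push -0.30 Fz 0.0 t 40.20
r 103.83 lat -2.60 push 0.10 Fz -0.0 t 40.40
r 102.83 lat -2.88 push 0.69 Fz -0.7 t 40.60
r 101.83 lat -2.94 push 0.02 Fz 0.3 t 40.80
```

```bash
python3 -m inch '[-1,0.001,0.001,0,0,-1,0.002,0.002,0,0]' >/dev/null; python3 st.py 12 && python3 -m inch '[-1,0.001,0,0,0,-1,0.001,0,0,0]' >/dev/null && python3 st.py 12 && python3 -m inch '[-1,0.001,0,0,0,-1,0.001,0,0,0]' >/dev/null && python3 st.py 12 && python3 -m inch '[-1,0.0008,0,0,0,-1,0.0008,0,0,0]' >/dev/null && python3 st.py 12 && python3 -m inch '[-1,0.0008,0,0,0,-1,0.0008,0,0,0]' >/dev/null && python3 st.py 12 && python3 -m inch '[-1,0.0006,0,0,0,-1,0.0006,0,0,0]' >/dev/null && python3 st.py 12 && python3 -m inch '[-1,0.0006,0,0,0,-1,0.0006,0,0,0]' >/dev/null && python3 st.py 12 && python3 -m inch '[-1,0.0005,0,0,0,-1,0.0005,0,0,0]' >/dev/null && python3 st.py 12 && python3 -m inch '[-1,0.0005,0,0,0,-1,0.0005,0,0,0]' >/dev/null && python3 st.py 12
```

```text
r 99.87 lat -0.82 push -0.07 Fz 0.3 t 41.00
r 99.65 lat -0.71 push 4.58 Fz -1.0 t 41.20
r 99.17 lat -0.72 push 6.87 Fz -1.1 t 41.40
r 98.84 lat -0.69 push 7.46 Fz -2.3 t 41.60
r 98.45 lat -0.76 push 8.95 Fz -1.9 t 41.80
r 98.24 lat -0.73 push 11.05 Fz -1.9 t 42.00
r 97.99 lat -0.70 push 10.92 Fz -2.6 t 42.20
r 97.78 lat -0.70 push 13.13 Fz -2.1 t 42.40
```

```bash
python3 -m inch '[-1,0,0,0,0,-1,0,0,0,0,-1,0,0,0,0,-1,0,0,0,0,-1,0,0,0,0,-1,0,0,0,0,-1,0,0,0,0,-1,0,0,0,0,-1,0,0,0,0,-1,0,0,0,0]' >/dev/null; python3 st.py; python3 -m inch '[-1,0,0,0,0,-1,0,0,0,0,-1,0,0,0,0,-1,0,0,0,0,-1,0,0,0,0]' >/dev/null; python3 st.py
python3 -m inch '[-1,-0.0002,0,0,0,-1,-0.0004,0,0,0,-1,-0.0006,0,0,0,-1,-0.0008,0,0,0]' >/dev/null; python3 st.py
python3 -m inch '[-1,-0.0002,0,0,0,-1,-0.0004,0,0,0,-1,-0.0006,0,0,0,-1,-0.0008,0,0,0]' >/dev/null; python3 st.py
python3 -m inch '[-1,-0.0002,0,0,0,-1,-0.0004,0,0,0,-1,-0.0006,0,0,0,-1,-0.0008,0,0,0]' >/dev/null; python3 st.py
python3 -m inch '[-1,-0.0002,0,0,0,-1,-0.0004,0,0,0,-1,-0.0006,0,0,0,-1,-0.0008,0,0,0]' >/dev/null; python3 st.py
```

```text
r 97.78 lat -0.70 push 12.96 Fz -2.8 t 43.40
r 97.78 lat -0.67 push 12.07 Fz -3.2 t 43.90
r 97.84 lat -0.72 push 9.80 Fz -2.8 t 44.30
r 97.89 lat -0.72 push 7.39 Fz -1.8 t 44.70
r 98.04 lat -0.72 push 4.96 Fz -1.2 t 45.10
r 98.07 lat -0.75 push 4.47 Fz -2.0 t 45.50
```

```bash

python3 -m inch '[-1,-0.0002,0,0,0,-1,-0.0004,0,0,0,-1,-0.0006,0,0,0]' >/dev/null; python3 st.py
python3 -m inch '[-1,-0.0002,0,0,0,-1,-0.0004,0,0,0,-1,-0.0006,0,0,0]' >/dev/null; python3 st.py
python3 -m inch '[-1,-0.0002,0,0,0,-1,-0.0004,0,0,0,-1,-0.0006,0,0,0]' >/dev/null; python3 st.py
python3 -m inch '[-1,-0.0002,0,0,0,-1,-0.0004,0,0,0,-1,-0.0006,0,0,0]' >/dev/null; python3 st.py
python3 -m inch '[-1,-0.0002,0,0,0,-1,-0.0004,0,0,0,-1,-0.0006,0,0,0]' >/dev/null; python3 st.py
python3 -m inch '[-1,-0.0002,0,0,0,-1,-0.0004,0,0,0,-1,-0.0006,0,0,0]' >/dev/null; python3 st.py
```

```text
r 98.34 lat -0.76 push 3.80 Fz -2.0 t 45.80
r 98.71 lat -0.87 push 2.38 Fz -0.6 t 46.10
r 99.20 lat -1.12 push 0.62 Fz 0.1 t 46.40
r 100.02 lat -1.12 push -0.63 Fz 0.1 t 46.70
r 100.85 lat -0.90 push 0.20 Fz 0.5 t 47.00
r 101.47 lat -0.88 push 0.08 Fz -0.0 t 47.30
```

```bash
python3 -m inch '[-1,-0.004,0,0,0,-1,-0.012,0,0,0,-1,-0.015,0,-0.03,0,-1,-0.02,0,-0.06,0,-1,-0.05,0,-0.08,0,-1,-0.08,0,-0.08,0,-1,-0.08,0,-0.08,0,-1,-0.08,0,-0.08,0]'
python3 -c "
from workcell import workorder
print(workorder.hand_in())"
```

```text
clock: 48.1
ee_pos: [594.1, -69.7, 168.3]
tcp_rot: [-3.141, -0.001, 1.724]
wrist_force: [-0.4, -0.2, -0.8]
finger_gap: 0.008
finger_force: 0.0
the job is handed in; nothing more can be done
None
```

Handed in at 48 s, but the job probably fails on load: the flange is turned and the nose stands on the notch floor, pushed to about 12.5 N felt (about 8.5 N on the floor; highest felt 14.2 N). However, the carriage slid back at every release, however I let go, and I estimate only about 4 N remains on the floor, short of the 6 to 12 N asked.

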